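Hang a laminated ring frame on the finishing hook

ROBOT

A 6-joint arm with a two-finger parallel gripper is mounted at the origin on a cart in front of the work surface, level with it; the furniture and walls round the work are solid. World frame = base frame: x ahead of the robot, y to its left, z up, the work surface at z = 0. Lengths are in m, angles in rad, forces in N, time in s.
With the tool pointing down it reaches from about 0.35 to 0.975 m from the base axis. Payload 17.4 kg.
Tool frame: the origin (TCP) lies midway between the tips of the shut fingers; the grasp point (between the pads) lies 19 mm behind it; z points along the fingers, y is the line along which they close (so a half turn about z gives the same grasp; the last joint's range is limited). The gripper opens to 85 mm and grips with 20 to 120 N. Pads are 22 mm wide; open, the fingers measure 114 mm over their backs; the gripper's body (76 mm by 85 mm) begins 54 mm behind the grasp point. The pads swing forward as they close: fully open they stand 13 mm farther back than shut.
Start: joints at [1.168, 0.116, 1.442, -0, 1.584, -0.038], TCP at [0.241, 0.631, 0.231] pointing down, gripper open.
Joint ranges: [-2.83, 2.83], [-0.83, 2.19], [0.07, 2.5], [-1.14, 4.28], [0.01, 3], [-2.97, 2.97]. Speed limits (rad/s): [1.89, 1.89, 2.22, 3.14, 3.14, 3.14].

INTERFACE

Orientations are given as a 3x3 rotation matrix whose columns are the frame's x, y, z axes.
In Python, from rig import bot, vision gives the robot as it stands. The module is installed in compiled form; this text tells all that it offers.
- The arm moves only by the shell command python3 -m jog [FORCE], which reads ROWS from standard input. ROWS is a JSON object with one list for each field, all of the same length, 1 to 20, a row being the entries at one place: x, y, z (the shift in m), drx, dry, drz (a rotation vector in rad), aperture (the opening from 0.0 (shut) to 1.0 (fully open)); each row is the pose to reach, as a shift and turn from the pose commanded when the command began, along the tool's axes at that moment; what a row does not reach only later rows make up. A row lasts 1/10 s, in which the tool goes at most 0.05 m and 0.15 rad, less where a joint would pass 70% of its speed; a pose out of reach is approached as far as the arm can. The fingers move at their own pace and stop on an object; FORCE is the grip in N (left out, the last holds). Time passes only in rows, so rows that do not move let the fingers close. It prints the time, the measured TCP pose, the force, the opening and the grip force at its end. Input that does not fit is refused with a message, and nothing moves.
- bot.state(): the state, without advancing time (a new reading comes with each control period).
- vision.read_camera(name): name is "side" or "top" or "wrist"; returns the picture (420x560x3 uint8, blue, green, red); there is no depth.
- vision.get_calibration(name): a dict with "K" (3x3 intrinsics, pixels), "R" (3x3) and "t" (3): a world point X has camera coordinates R X + t. Camera axes: x right, y down, z forward; pixel columns grow to the right and rows downward; lengths in m; the calibration is good to about 2 mm. A picture is of the moment at which its call begins: read the wrist's pose just before it. get_calibration takes no time and is no camera call; for the wrist camera it gives the pose at the moment of the call.
- bot.close_job(): hands the job in; it is judged then, once.
The state is a dict: "clock": time; "joint_positions": joint angles; "qd": joint speeds; "joint_efforts": joint torques, N m; "tcp_pos": TCP position; "tcp_rot": TCP orientation; "wrist_force": force on the tool from outside, world axes, zero at the start; "torque": the same for the moment, N m; "finger_gap": opening from 0.0 (shut) to 1.0 (fully open); "gripper_force": force on a finger pad.
Only numpy, scipy, OpenCV 4.12 (cv2) and the standard library are available. Lean on these libraries where they do the work, as an engineer would, in place of code of your own. Each camera call takes 0.05 s, during which the arm holds its last target. There are 200 camera calls.

TASK

Hang the laminated ash ring on the J-hook of the finishing stand, ready to be oiled: lift it out of the cradle by its rim, bring it over the hook's tip with its dark keyed joint still straight on top (only there may the hook leave its mark) and press it down past the red spring keeper until it is home on the bottom of the hook and the keeper has snapped shut over it. Then, still holding it, pull down with about 10 N for a moment to prove it is home, and let go so that it hangs still. The hook's height is not known exactly, so feel your way down: never load the hook with more than 14 N nor push so far that the ring twists in your grip, and leave the glue bottle, the screw jar and the wax tin where they stand.

Things in the scene. Friction and masses are not known exactly. Their poses are not given: they have to be found in the camera images.
- ring: laminated ash ring (frame of a round door light) standing upright in the cradle: outside diameter 220 mm, inside 184 mm, so the rim is 18 mm deep, and 16 mm thick along its axle, flat on both sides, nothing inside it; about 0.15 kg. Origin: the ring's centre; x along the axle (level); z up, to the dark butterfly key of its joint; y in the ring's plane
- rim_top (a point): a point of the ring: inside of the rim (radius 92 mm) at the keyed joint, on the ring's z axis; it comes to lie on the hook's bed. Pinch the rim across its 16 mm from above, 50 to 70 mm to one side of the key, so that hook and gripper stay clear of each other. Pinched there with 60 N the ring starts to turn in the fingers at about 12 N on the hook
- cradle: fixed wooden cradle, 90 x 190 mm foot, with an 18.6 mm slot along its y axis between two cheeks; slot floor 12 mm, top of the cheeks 48 mm above the bench. The ring stands in the slot (centre 122 mm above the bench, over the cradle's origin, same axes); two stop blocks keep it from rolling. Origin: middle of the underside
- stand: fixed stand: plywood foot 160 x 170 x 16 mm, telescopic steel post with a black clamp collar (up to 150 mm), J-hook on top. Origin: on the bench straight below the middle of the hook's bed; z up; x points from the hook to the post behind it, the hook's free tip is on the -x side, so the ring comes over the tip from there, its axle along this x. Neither hook nor post yields
- bed_low (a point): a point on the stand's z axis 235 mm above the bench: where the top of the hook's bed lies with the post at its lowest. The post is clamped 0 to 30 mm higher than that; HOW MUCH IS NOT MEASURED. The bed is rigid: force rises by about 4 N per mm there, so come down on it slowly and by feel. Behind the stand, from about x = 0.6 m, a model stair rises higher than the hook: swing in front of it
- throat_low (a point): a point 54 mm above bed_low: top of the hook's tip with the post at its lowest. J-hook of 26 mm wide, 5 mm thick steel strip: throat from x = -16 mm (tip) to +16 mm (shank); the tip ends 54 mm above the bed, its last 10 mm flared out to x = -26 mm; the 25 mm square post (middle at x = +43 mm) ends 56 mm above the bed
- keeper (a joint): red spring keeper across the throat, rad: 0 shut (level), to 1.5 pushed down. Pin at x = +13 mm, 47 mm above the bed; 27 mm long, free end at the tip. The rim meets it 50 mm above the bed and swings it down toward the post; best with the rim's mid-plane at x = -3 to -7 mm. This takes 3 to 8 N, more than the ring's weight. It snaps shut when the rim is 3 to 5 mm above the bed
- glue_bottle: bystander: yellow squeeze bottle of wood glue, 46 mm diameter, 156 mm high, standing; origin at the middle of its foot
- screw_jar: bystander: amber screw jar with black lid, 62 mm diameter, 84 mm high; origin at the middle of its foot
- wax_tin: bystander: flat dark green tin, 77 mm diameter, 32 mm high; origin at the middle of its foot

How it is judged:
By the outcome, as a careful person would: the job done as asked, in the order asked, and still so for the second after the job is handed in, with the robot touching nothing.
It also fails if it takes over 67 s, if anything falls off the work surface, if the arm or the gripper's body presses on something with over 40 N, if the wrist force passes 120 N, or if a joint passes its speed limit or range.

## Working session

There is one attempt and no reset: what is moved stays moved. The work goes in short steps, Python scripts to look and compute and a shell command to move; the robot and the scene stay as the last step left them, time stands still between calls to the robot, and variables do not carry over. Pictures are saved under pics/ and viewed, at most 10 in all, crops included, and the job is handed in when it is done.

```bash
mkdir -p pics; python3 - <<'E'
from rig import bot, vision
import cv2,numpy as np
s=bot.state();print(s['clock'],s['tcp_pos'],np.round(s['tcp_rot'],3).tolist(),s['wrist_force'])
for n in('side','top','wrist'):
    c=vision.get_calibration(n);im=vision.read_camera(n);cv2.imwrite(f'pics/{n}0.png',im)
    print(n,np.round(c['K'],1).tolist(),np.round(c['R'],4).tolist(),np.round(c['t'],4).tolist(),'C',-c['R'].T@c['t'])
E
```

```text
0.0 [0.2407567  0.6303982  0.23052056] [[-0.934, 0.357, -0.0], [0.357, 0.934, -0.001], [0.0, -0.001, -1.0]] [ 0.66795412 -0.14819304  1.04695615]
side [[453.6, 0.0, 278.3], [0.0, 453.6, 205.4], [0.0, 0.0, 1.0]] [[0.9943, -0.1061, -0.0034], [-0.0546, -0.4839, -0.8734], [0.0911, 0.8687, -0.4869]] [-0.5216, 0.1057, 1.4458] C [ 0.39274761 -1.26018032  0.79453847]
top [[451.1, 0.0, 274.0], [0.0, 451.1, 214.3], [0.0, 0.0, 1.0]] [[0.0221, -0.9997, 0.0083], [-0.994, -0.0228, -0.1066], [0.1068, -0.0059, -0.9943]] [-0.1971, 0.5245, 1.5933] C [ 0.35556603 -0.17560526  1.64168275]
wrist [[291.9, 0.0, 276.7], [0.0, 291.9, 211.7], [0.0, 0.0, 1.0]] [[0.3566, 0.9343, -0.0015], [0.8973, -0.342, 0.2791], [0.2602, -0.1009, -0.9603]] [-0.6753, -0.0372, 0.3794] C [0.17544639 0.65641086 0.37364941]
```

View pics/side0.png

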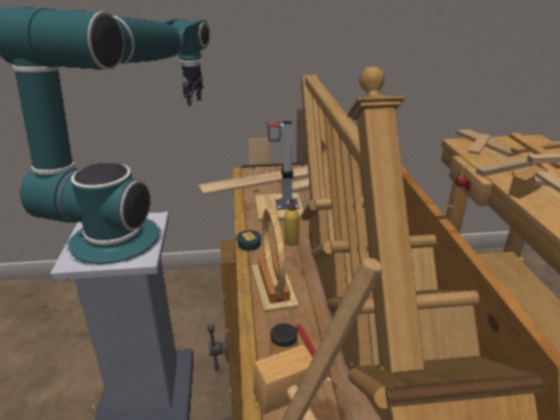

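View pics/top0.png

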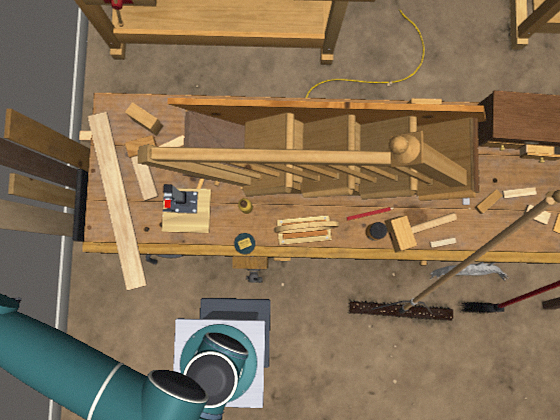

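The side view shows the stand post at about (287,160) with the hook's red keeper at (273,128), the ring at (273,250), the glue bottle at (292,225), the wax tin at (249,240) and the jar at (284,335). In the top view the stand is near (180,203), the bottle (246,205), the tin (245,244), the ring and cradle (305,230) and the jar (376,231). Next I enlarge the areas that matter.

```bash
python3 - <<'E'
import cv2,numpy as np
a=cv2.imread('pics/top0.png')[175:260,145:345];b=cv2.imread('pics/side0.png')[105:310,215:335]
a=cv2.resize(a,None,fx=4,fy=4,interpolation=cv2.INTER_CUBIC);cv2.imwrite('pics/topc.png',a)
b=cv2.resize(b,None,fx=2.9,fy=2.9,interpolation=cv2.INTER_CUBIC);cv2.imwrite('pics/sidec.png',b)
E
```

```text
(no output)
```

View pics/topc.png

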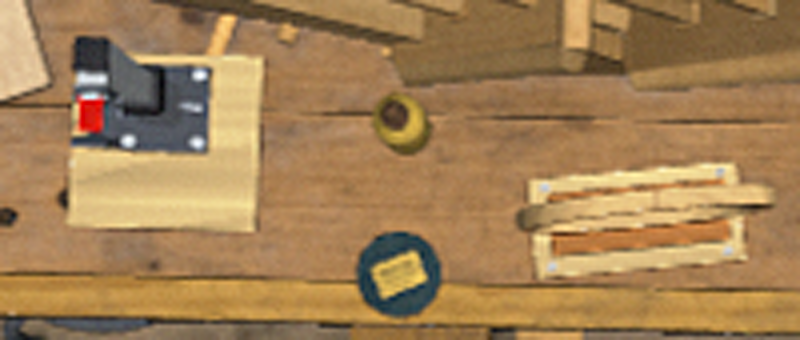

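View pics/sidec.png

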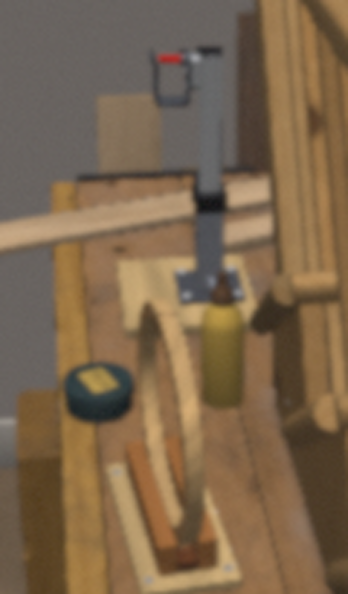

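The top crop shows the cradle foot's corners at (528,180), (735,163), (746,258) and (538,277), and the ring running from (518,218) to (775,192). The stand foot's near edge runs (68,226) to (255,230), its right corner is (262,57), and the red keeper is at (91,113). The side crop shows the keeper at (170,58), the hook's bottom at (175,103) and the ring's top at (150,305).

```bash
cat > h.py <<'E'
import numpy as np,cv2,json
from rig import bot,vision
def ray(c,p):
    d=c['R'].T@np.linalg.inv(c['K'])@[p[0],p[1],1.];return -c['R'].T@c['t'],d/np.linalg.norm(d)
def onplane(c,p,n,d0):
    o,d=ray(c,p);n=np.array(n,float);return o+d*(d0-n@o)/(n@d)
def onz(c,p,z):return onplane(c,p,[0,0,1],z)
def tri(rs):
    A=0;b=0
    for o,d in rs:
        M=np.eye(3)-np.outer(d,d);A=A+M;b=b+M@o
    X=np.linalg.solve(A,b);return X,[np.linalg.norm((np.eye(3)-np.outer(d,d))@(X-o)) for o,d in rs]
def proj(c,X):
    q=c['K']@(c['R']@np.array(X)+c['t']);return q[:2]/q[2]
E
python3 - <<'E'
from h import *
np.set_printoptions(precision=4,suppress=True)
T=vision.get_calibration('top');S=vision.get_calibration('side')
tp=lambda u,v:(u/4+145-.4,v/4+175-.4); sp=lambda u,v:(u/2.9+215-.3,v/2.9+105-.3)
cr=np.array([onz(T,tp(*p),.012) for p in[(528,180),(735,163),(746,258),(538,277)]]);print('cradle',cr,cr.mean(0),np.linalg.norm(np.roll(cr,-1,0)-cr,axis=1))
ft=np.array([onz(T,tp(*p),.016) for p in[(262,57),(255,230),(68,226)]]);print('foot',ft)
print('ring ends',onz(T,tp(518,218),.122),onz(T,tp(775,192),.122))
for n,p,z in[('bottle',(403,125),.07),('tin',(399,270),.032)]:print(n,onz(T,tp(*p),z))
T_,S_=cv2.imread('pics/top0.png'),cv2.imread('pics/side0.png')
k=[]
for im in(T_,S_):
    h=cv2.cvtColor(im,cv2.COLOR_BGR2HSV);m=(((h[...,0]<6)|(h[...,0]>174))&(h[...,1]>190)&(h[...,2]>120)).astype('u1')
    n,l,st,ce=cv2.connectedComponentsWithStats(m)
    print([(st[i].tolist(),ce[i]) for i in range(1,n) if st[i][4]>12])
print('keeper',tri([ray(T,tp(91,113)),ray(S,sp(170,58))]))
print('ring start', proj(vision.get_calibration('wrist'),cr.mean(0)))
E
```

```text
cradle [[ 0.5113 -0.1951  0.012 ]
 [ 0.5311 -0.3829  0.012 ]
 [ 0.445  -0.3936  0.012 ]
 [ 0.4236 -0.206   0.012 ]] [ 0.4778 -0.2944  0.012 ] [0.1889 0.0868 0.1889 0.0883]
foot [[0.6179 0.0495 0.016 ]
 [0.46   0.05   0.016 ]
 [0.4598 0.2183 0.016 ]]
ring ends [ 0.4684 -0.186   0.122 ] [ 0.4954 -0.403   0.122 ]
bottle [ 0.5517 -0.0837  0.07  ]
tin [ 0.4262 -0.0817  0.032 ]
[([165, 200, 6, 8, 42], array([167.1429, 203.3571]))]
[]
keeper (array([0.5246, 0.1338, 0.3113]), [np.float64(0.000641250580037137), np.float64(0.0006412505800370874)])
ring start [-159.6366  488.9604]
```

View pics/wrist0.png

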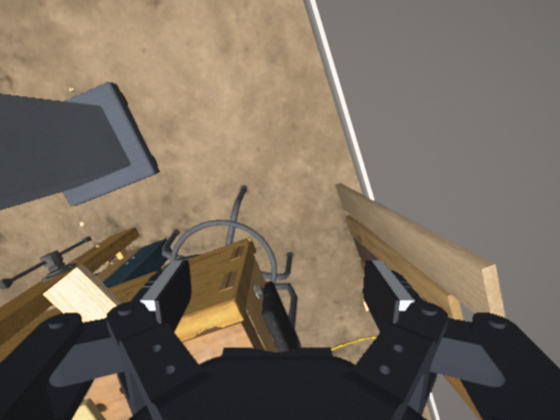

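The wrist view shows the camera on the tool's +x side, with the fingers at rows 260–420 and no work in sight yet. The measurements agree:
- **Cradle:** 189 x 88 mm, yaw about 0.11.
- **Stand:** yaw about 0, origin about (0.525, 0.134).
- **Keeper:** about 0.311 high.

I'll rise, turn, and take a wrist look at the hook on the way.

```bash
echo '{"x":[0, 0, -0.02, -0.333, -0.333, -0.333, -0.333, -0.333, -0.333, -0.333, -0.333, -0.333, -0.333, -0.333, -0.333, -0.333, -0.333, -0.333, -0.333, -0.333], "y":[0, 0, -0.02, -0.483, -0.483, -0.483, -0.483, -0.483, -0.483, -0.483, -0.483, -0.483, -0.483, -0.483, -0.483, -0.483, -0.483, -0.483, -0.483, -0.483], "z":[-0.05, -0.1, -0.13, -0.13, -0.13, -0.13, -0.13, -0.13, -0.13, -0.13, -0.13, -0.13, -0.13, -0.13, -0.13, -0.13, -0.13, -0.13, -0.13, -0.13], "drx":[0, 0, 0, 0, 0, 0, 0, 0, 0, 0, 0, 0, 0, 0, 0, 0, 0, 0, 0, 0], "dry":[0, 0, 0, 0, 0, 0, 0, 0, 0, 0, 0, 0, 0, 0, 0, 0, 0, 0, 0, 0], "drz":[0, 0.15, 0.3, 1.09, 1.09, 1.09, 1.09, 1.09, 1.09, 1.09, 1.09, 1.09, 1.09, 1.09, 1.09, 1.09, 1.09, 1.09, 1.09, 1.09], "aperture":[1, 1, 1, 1, 1, 1, 1, 1, 1, 1, 1, 1, 1, 1, 1, 1, 1, 1, 1, 1]}' | python3 -m jog
python3 - <<'E'
from h import *
import pickle
np.set_printoptions(precision=4,suppress=True)
c=vision.get_calibration('wrist');im=vision.read_camera('wrist');cv2.imwrite('pics/w1.png',im);pickle.dump(c,open('w1.pkl','wb'))
s=bot.state();print(s['clock'],s['tcp_pos'],s['tcp_rot'],s['joint_positions'],s['wrist_force'],proj(c,[.525,.134,.29]))
E
```

```text
clock: 2.15
tcp_pos: [0.3795, 0.0614, 0.3613]
tcp_rot: [[-0.118, 0.993, -0.0], [0.993, 0.118, 0.0], [0.0, -0.0, -1.0]]
wrist_force: [0.0, 0.1, -1.1]
finger_gap: 0.999
gripper_force: 0.0
2.2 [0.3795 0.0613 0.3613] [[-0.1173  0.9931  0.    ]
 [ 0.9931  0.1173  0.0001]
 [ 0.0001  0.     -1.    ]] [ 0.0936 -0.527   1.7806  0.0001  1.8879 -0.0239] [ 0.3919 -0.3514  0.7424] [487.9714 150.4992]
```

View pics/w1.png

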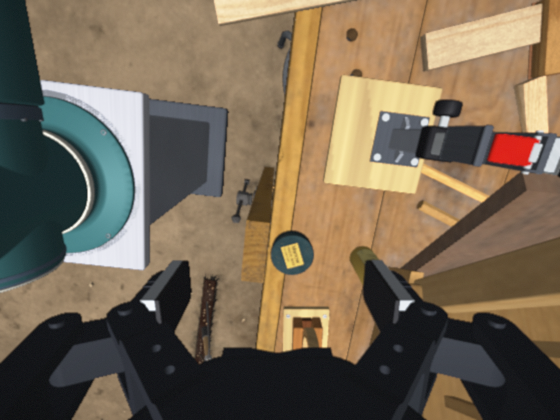

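The wrist view shows the keeper as a red patch at about (512,150), the stand foot's corners at (344,76), (441,86) and (325,183), the tin at (292,253) and the cradle's end at (305,325). I'll take a second view for height, then go over the ring.

```bash
cat > snap.py <<'E'
import sys,pickle
from h import *
n=sys.argv[1];c=vision.get_calibration('wrist');im=vision.read_camera('wrist');cv2.imwrite(f'pics/{n}.png',im);pickle.dump(c,open(n+'.pkl','wb'))
s=bot.state();print(s['clock'],s['tcp_pos'])
E
echo '{"x":[-0.045, -0.0695, -0.0695, -0.0695], "y":[-0.005, -0.0082, -0.0082, -0.0082], "z":[0, 0, 0, 0], "drx":[0, 0, 0, 0], "dry":[0, 0, 0, 0], "drz":[0, 0, 0, 0], "aperture":[1, 1, 1, 1]}' | python3 -m jog >/dev/null; python3 snap.py w2
echo '{"x":[-0.33, -0.33, -0.33, -0.33, -0.33, -0.33, -0.33, -0.33, -0.33, -0.33], "y":[0.0572, 0.0572, 0.0572, 0.0572, 0.0572, 0.0572, 0.0572, 0.0572, 0.0572, 0.0572], "z":[0, 0, 0, 0, 0, 0, 0, 0, 0, 0], "drx":[0, 0, 0, 0, 0, 0, 0, 0, 0, 0], "dry":[0, 0, 0, 0, 0, 0, 0, 0, 0, 0], "drz":[0, 0, 0, 0, 0, 0, 0, 0, 0, 0], "aperture":[1, 1, 1, 1, 1, 1, 1, 1, 1, 1]}' | python3 -m jog >/dev/null; python3 snap.py w3
python3 - <<'E'
from h import *
import pickle
np.set_printoptions(precision=4,suppress=True)
L=[]
for n in('w1','w2'):
    im=cv2.imread(f'pics/{n}.png');h=cv2.cvtColor(im,cv2.COLOR_BGR2HSV);m=(((h[...,0]<6)|(h[...,0]>174))&(h[...,1]>190)&(h[...,2]>120)).astype('u1')
    k=max(cv2.findContours(m,0,1)[0],key=cv2.contourArea);b=cv2.minAreaRect(k);q=cv2.boxPoints(b);M=cv2.moments(k)
    q=q[np.argsort(np.arctan2(*(q-q.mean(0)).T))];print(n,b,q.tolist());L.append((pickle.load(open(n+'.pkl','rb')),q,(M['m10']/M['m00'],M['m01']/M['m00'])))
print(tri([ray(c,p) for c,q,p in L]))
for i in range(4):print(tri([ray(c,q[i]) for c,q,p in L]))
c=L[0][0]
for p in[(344,76),(441,86),(325,183)]:print(onz(c,p,.016))
E
```

```text
2.65 [ 0.37951127 -0.00902976  0.36130274]
3.7 [ 0.47475112 -0.3291733   0.36180468]
w1 ((512.4442138671875, 149.42750549316406), (46.51899337768555, 29.187541961669922), 7.431407928466797) [[491.2676696777344, 131.9479522705078], [487.4925537109375, 160.8903350830078], [533.6207275390625, 166.9070587158203], [537.3958740234375, 137.9646759033203]]
w2 ((544.6420288085938, 24.292097091674805), (34.048526763916016, 37.426361083984375), 7.765166282653809) [[530.30224609375, 3.450310230255127], [525.2454833984375, 40.533477783203125], [558.9818115234375, 45.13388442993164], [564.03857421875, 8.050716400146484]]
(array([0.5234, 0.1363, 0.31  ]), [np.float64(0.0015497606583738733), np.float64(0.001549760658373782)])
(array([0.5082, 0.1454, 0.3111]), [np.float64(5.377762520218738e-05), np.float64(5.3777625202208164e-05)])
(array([0.5129, 0.1273, 0.3097]), [np.float64(7.288936393823339e-05), np.float64(7.288936393825678e-05)])
(array([0.5345, 0.1268, 0.315 ]), [np.float64(0.003975479624851921), np.float64(0.003975479624851927)])
(array([0.5281, 0.1442, 0.3176]), [np.float64(0.004000216256950651), np.float64(0.004000216256950753)])
[0.4655 0.2188 0.016 ]
[0.6172 0.2224 0.016 ]
[0.4638 0.0512 0.016 ]
```

View pics/w3.png

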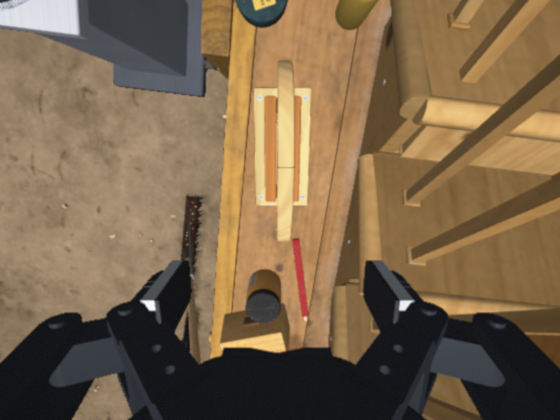

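The wrist view shows the ring edge-on from (286,62) to (284,240) with its key line at about (286,168). The cradle foot's corners are at (257,89), (311,89), (308,205) and (256,205), and the jar is at (263,300). I'll move a bit for a second view of the key.

```bash
echo '{"x":[0.05, 0.06, 0.06, 0.06], "y":[0, 0, 0, 0], "z":[0, 0, 0, 0], "drx":[0, 0, 0, 0], "dry":[0, 0, 0, 0], "drz":[0, 0, 0, 0], "aperture":[1, 1, 1, 1]}' | python3 -m jog | head -2; python3 snap.py w4
python3 - <<'E'
import cv2,numpy as np
a=cv2.imread('pics/w3.png')[50:250,245:325];b=cv2.imread('pics/w4.png')[100:300,245:325]
r=lambda x:cv2.resize(x,None,fx=3,fy=3,interpolation=cv2.INTER_CUBIC)
cv2.imwrite('pics/w34.png',np.hstack([r(a),r(b)]))
E
```

```text
clock: 4.1
tcp_pos: [0.4676, -0.2706, 0.3618]
4.15 [ 0.4676148  -0.27105951  0.3615245 ]
```

View pics/w34.png

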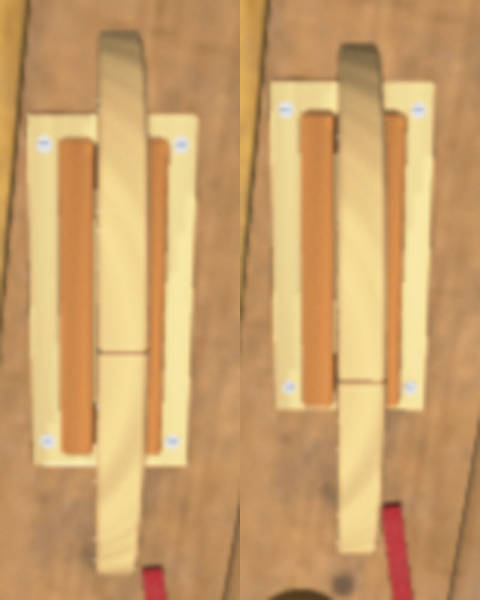

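The crops show the key line at w3 (122,352) and w4 (121,382), which is about (285.5,167) and (285.0,227) in the full pictures. The bar is about 50 crop pixels wide there.

```bash
python3 - <<'E'
from h import *
import pickle
np.set_printoptions(precision=4,suppress=True)
c3,c4=[pickle.load(open(n+'.pkl','rb')) for n in('w3','w4')]
f3=lambda u,v:(245+u/3-.33,50+v/3-.33);f4=lambda u,v:(245+(u-240)/3-.33,100+v/3-.33)
K,e=tri([ray(c3,f3(122.5,352)),ray(c4,f4(361,382))]);print('key',K,e)
for f,c,p in((f3,c3,[(97,352),(149,352)]),(f4,c4,[(337,382),(386,382)])):
    print('edges',[onz(c,f(*q),.232) for q in p])
A=[(28,115),(199,116),(187,466),(34,466)];B=[(271,83),(436,82),(423,410),(277,410)]
X=np.array([tri([ray(c3,f3(*a)),ray(c4,f4(*b))])[0] for a,b in zip(A,B)]);print(X)
for f,c,P in((f3,c3,A),(f4,c4,B)):
    Q=np.array([onz(c,f(*p),.012) for p in P]);d=Q[0]-Q[3]+Q[1]-Q[2];print(Q.mean(0),'yaw',np.arctan2(-d[0],d[1]))
# ring mid-plane: yaw from key and far ends (ring outer end at centre height)
for f,c,P in((f3,c3,[(122,40),(117,572)]),(f4,c4,[(360,48),(358,550)])):
    o=[onz(c,f(*p),.16) for p in P];print('ends@.16',o)
    # plane through key containing... normal such that both rays hit same plane at ring circle
    from scipy.optimize import brentq
    for p in P:
        o_,d=ray(c,f(*p))
        for t in(np.linspace(.1,.6,2000)):
            Y=o_+t*d
            if np.hypot(np.hypot(*(Y-K)[:2]),Y[2]-(K[2]-.11))<.1102: print('pt',Y,'yaw',np.arctan2(-(Y-K)[0]*np.sign((Y-K)[1]),abs((Y-K)[1])));break
s=bot.state();print(s['tcp_pos'],s['tcp_rot'],s['wrist_force'])
w1=pickle.load(open('w1.pkl','rb'))
print('keeper free end/ctr @.31',onz(w1,(491.3,131.9),.31),onz(w1,(487.5,160.9),.31),onz(w1,(512.4,149.4),.31))
E
```

```text
key [ 0.4796 -0.293   0.2329] [np.float64(0.00013054083505486654), np.float64(0.00013054083505483055)]
edges [array([ 0.4719, -0.294 ,  0.232 ]), array([ 0.4879, -0.2921,  0.232 ])]
edges [array([ 0.4716, -0.2942,  0.232 ]), array([ 0.4877, -0.2923,  0.232 ])]
[[ 0.4256 -0.205   0.0146]
 [ 0.5145 -0.194   0.0064]
 [ 0.5351 -0.3828  0.0103]
 [ 0.447  -0.3934  0.0099]]
[ 0.4803 -0.2937  0.012 ] yaw 0.11380541225684307
[ 0.4803 -0.2934  0.012 ] yaw 0.1117921760181124
ends@.16 [array([ 0.4689, -0.1921,  0.16  ]), array([ 0.4923, -0.3943,  0.16  ])]
pt [ 0.4688 -0.1941  0.1703] yaw 0.10819469886436889
pt [ 0.4908 -0.3863  0.1804] yaw 0.12024908651735529
ends@.16 [array([ 0.4677, -0.1869,  0.16  ]), array([ 0.4931, -0.3961,  0.16  ])]
pt [ 0.468  -0.1865  0.1487] yaw 0.10835700508375778
pt [ 0.4899 -0.3771  0.1932] yaw 0.12258031716579441
[ 0.4676 -0.2711  0.3615] [[-0.1162  0.9932  0.0004]
 [ 0.9932  0.1162 -0.0005]
 [-0.0005  0.0003 -1.    ]] [ 0.5382  0.0089 -0.4604]
keeper free end/ctr @.31 [0.5091 0.1455 0.31  ] [0.5126 0.1273 0.31  ] [0.5263 0.1364 0.31  ]
```

The key is at (0.480, -0.293, 0.2325), which matches the expected 0.232. The ring's yaw is 0.114 and the tool's is 0.116. I'll grasp 66 mm to the +y side.

```bash
echo '{"x":[0.0427, 0.0427, 0.0427, 0.0427, 0.0427, 0.0427, 0.0427, 0.0427, 0.0427, 0.0427], "y":[0.0097, 0.0097, 0.0097, 0.0097, 0.0097, 0.0097, 0.0097, 0.0097, 0.0097, 0.0097], "z":[0, 0.01, 0.06, 0.11, 0.14, 0.16, 0.175, 0.1845, 0.1845, 0.1845], "drx":[0, 0, 0, 0, 0, 0, 0, 0, 0, 0], "dry":[0, 0, 0, 0, 0, 0, 0, 0, 0, 0], "drz":[0, 0, 0, 0, 0, 0, 0, 0, 0, 0], "aperture":[1, 1, 1, 1, 1, 1, 1, 1, 1, 1]}' | python3 -m jog
echo '{"x":[0, 0, 0, 0, 0, 0, 0, 0, 0, 0], "y":[0, 0, 0, 0, 0, 0, 0, 0, 0, 0], "z":[0, 0, 0, 0, 0, 0, 0, 0, 0, 0], "drx":[0, 0, 0, 0, 0, 0, 0, 0, 0, 0], "dry":[0, 0, 0, 0, 0, 0, 0, 0, 0, 0], "drz":[0, 0, 0, 0, 0, 0, 0, 0, 0, 0], "aperture":[0.5, 0.3, 0, 0, 0, 0, 0, 0, 0, 0]}' | python3 -m jog 90
```

```text
clock: 5.15
tcp_pos: [0.4725, -0.2278, 0.1777]
tcp_rot: [[-0.116, 0.993, 0.001], [0.993, 0.116, -0.001], [-0.001, 0.001, -1.0]]
wrist_force: [-0.2, 0.6, 1.0]
finger_gap: 1.002
gripper_force: 0.0
clock: 6.15
tcp_pos: [0.4723, -0.2274, 0.1771]
tcp_rot: [[-0.116, 0.993, 0.0], [0.993, 0.116, -0.0], [-0.0, 0.0, -1.0]]
wrist_force: [-2.5, 1.8, 6.2]
finger_gap: 0.172
gripper_force: 88.3
```

```bash
echo '{"x":[0, 0, 0, 0, 0, 0, 0, 0, 0, 0, 0, 0, 0], "y":[0, 0, 0, 0, 0, 0, 0, 0, 0, 0, 0, 0, 0], "z":[-0.003, -0.01, -0.025, -0.045, -0.065, -0.085, -0.105, -0.12, -0.13, -0.133, -0.133, -0.133, -0.133], "drx":[0, 0, 0, 0, 0, 0, 0, 0, 0, 0, 0, 0, 0], "dry":[0, 0, 0, 0, 0, 0, 0, 0, 0, 0, 0, 0, 0], "drz":[0, 0, 0, 0, 0, 0, 0, 0, 0, 0, 0, 0, 0], "aperture":[0, 0, 0, 0, 0, 0, 0, 0, 0, 0, 0, 0, 0]}' | python3 -m jog
echo '{"x":[0.015, 0.045, 0.08, 0.12, 0.16, 0.2, 0.24, 0.28, 0.32, 0.36, 0.39, 0.415, 0.427, 0.4311, 0.4311, 0.4311, 0.4311], "y":[0, 0, 0.001, 0.002, 0.003, 0.004, 0.005, 0.005, 0.006, 0.007, 0.0075, 0.0078, 0.0078, 0.0078, 0.0078, 0.0078, 0.0078], "z":[0, 0, 0, 0, 0, 0, 0, 0, 0, 0, 0, 0, 0, 0, 0, 0, 0], "drx":[0, 0, 0, 0, 0, 0, 0, 0, 0, 0, 0, 0, 0, 0, 0, 0, 0], "dry":[0, 0, 0, 0, 0, 0, 0, 0, 0, 0, 0, 0, 0, 0, 0, 0, 0], "drz":[0, 0.02, 0.04, 0.06, 0.08, 0.1, 0.1165, 0.1165, 0.1165, 0.1165, 0.1165, 0.1165, 0.1165, 0.1165, 0.1165, 0.1165, 0.1165], "aperture":[0, 0, 0, 0, 0, 0, 0, 0, 0, 0, 0, 0, 0, 0, 0, 0, 0]}' | python3 -m jog
python3 snap.py w5;python3 - <<'E'
from h import *
np.set_printoptions(precision=4,suppress=True)
cv2.imwrite('pics/s5.png',vision.read_camera('side'));s=bot.state()
print(s['tcp_pos'],s['tcp_rot'],s['wrist_force'],s['torque'])
p=s['tcp_pos'];c=vision.get_calibration('side');print(proj(c,p+[0,-.0662,.055]),proj(c,p+[0,-.0662,-.165]),proj(c,[.5245,.1355,.26]))
im=cv2.imread('pics/s5.png')
cv2.imwrite('pics/s5c.png',cv2.resize(im[80:240,210:340],None,fx=3.6,fy=3.6,interpolation=cv2.INTER_CUBIC))
E
```

```text
clock: 7.45
tcp_pos: [0.4721, -0.2274, 0.309]
tcp_rot: [[-0.116, 0.993, -0.001], [0.993, 0.116, 0.001], [0.001, -0.001, -1.0]]
wrist_force: [-0.3, 0.5, -1.5]
finger_gap: 0.172
gripper_force: 87.7
clock: 9.15
tcp_pos: [0.4303, 0.2009, 0.3099]
tcp_rot: [[0.002, 1.0, 0.0], [1.0, -0.002, -0.0], [-0.0, 0.0, -1.0]]
wrist_force: [-0.1, 0.2, -1.7]
finger_gap: 0.172
gripper_force: 87.8
9.2 [0.43027685 0.20092913 0.30989242]
[0.4303 0.201  0.3099] [[ 0.0016  1.      0.0002]
 [ 1.     -0.0016 -0.    ]
 [-0.      0.0002 -1.    ]] [-0.4815 -0.2363 -1.3967] [ 0.1671  0.0338 -0.0411]
[243.4537 109.3338] [246.1095 172.9681] [273.5804 139.5471]
```

View pics/s5c.png

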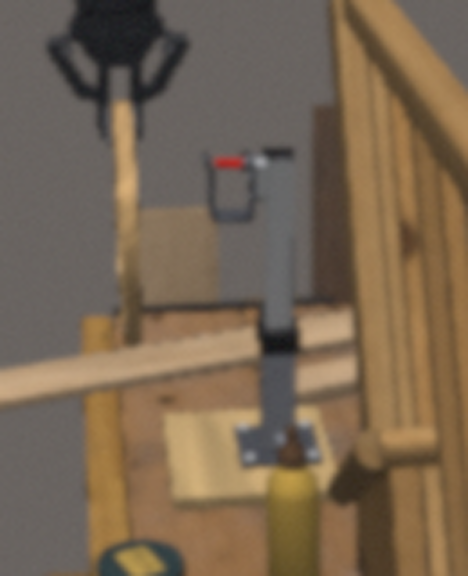

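Side crop: the ring hangs plumb in the fingers at column 122. The hook's bed is at about (232,213), which back-projects to z of about 0.261, and the keeper is at (229,163). The carried weight reads 1.5 N. I'll move over the tip, then down to just above the keeper.

```bash
echo '{"x":[0, 0, 0, 0, 0, 0, 0, 0], "y":[0.01, 0.03, 0.05, 0.07, 0.083, 0.0902, 0.0902, 0.0902], "z":[0, 0, 0, 0, 0, 0, 0, 0], "drx":[0, 0, 0, 0, 0, 0, 0, 0], "dry":[0, 0, 0, 0, 0, 0, 0, 0], "drz":[0, 0, 0, 0, 0, 0, 0, 0], "aperture":[0, 0, 0, 0, 0, 0, 0, 0]}' | python3 -m jog
echo '{"x":[0, 0, 0, 0, 0, 0], "y":[0, 0, 0, 0, 0, 0], "z":[0.008, 0.016, 0.021, 0.024, 0.024, 0.024], "drx":[0, 0, 0, 0, 0, 0], "dry":[0, 0, 0, 0, 0, 0], "drz":[0, 0, 0, 0, 0, 0], "aperture":[0, 0, 0, 0, 0, 0]}' | python3 -m jog
python3 - <<'E'
from h import *
np.set_printoptions(precision=4,suppress=True)
cv2.imwrite('pics/s6.png',vision.read_camera('side'));cv2.imwrite('pics/t6.png',vision.read_camera('top'));s=bot.state()
print(s['tcp_pos'],s['wrist_force'],s['torque'])
a=cv2.resize(cv2.imread('pics/s6.png')[100:180,240:320],(480,480),interpolation=cv2.INTER_CUBIC)
b=cv2.resize(cv2.imread('pics/t6.png')[170:230,140:180],(320,480),interpolation=cv2.INTER_CUBIC);cv2.imwrite('pics/st6.png',np.hstack([a,b]))
E
```

```text
clock: 10.05
tcp_pos: [0.52, 0.2016, 0.3098]
tcp_rot: [[0.001, 1.0, -0.0], [1.0, -0.001, 0.0], [0.0, -0.0, -1.0]]
wrist_force: [-0.5, 0.6, -1.4]
finger_gap: 0.172
gripper_force: 87.8
clock: 10.65
tcp_pos: [0.5203, 0.2016, 0.286]
tcp_rot: [[0.0, 1.0, 0.0], [1.0, -0.0, 0.0], [0.0, 0.0, -1.0]]
wrist_force: [0.5, -0.1, -2.6]
finger_gap: 0.175
gripper_force: 87.8
[0.5204 0.2016 0.2861] [ 0.2412 -0.1237 -1.498 ] [0.1114 0.0444 0.0644]
```

View pics/st6.png

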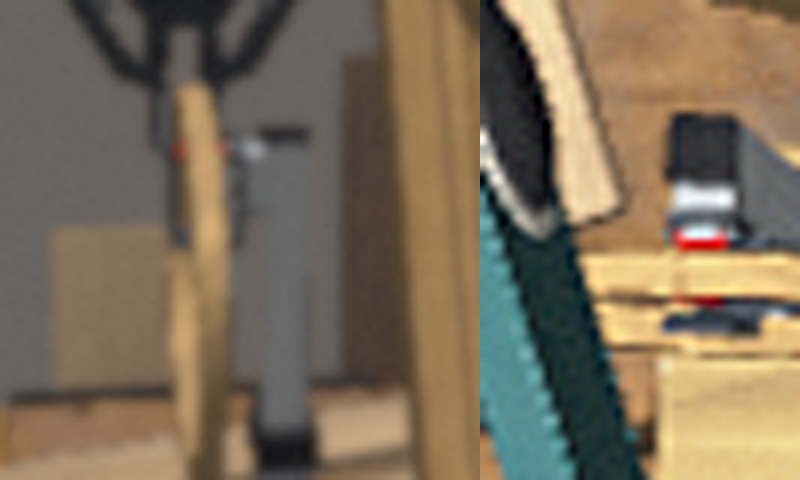

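In this picture the rim lies between the hook's tip and the shank in both views, over the keeper (red shows on both sides of the bar), and the key side is over the hook. Now I descend by feel.

```bash
echo '{"x":[0, 0, 0, 0, 0, 0, 0, 0], "y":[0, 0, 0, 0, 0, 0, 0, 0], "z":[0.003, 0.006, 0.009, 0.011, 0.013, 0.015, 0.017, 0.017], "drx":[0, 0, 0, 0, 0, 0, 0, 0], "dry":[0, 0, 0, 0, 0, 0, 0, 0], "drz":[0, 0, 0, 0, 0, 0, 0, 0], "aperture":[0, 0, 0, 0, 0, 0, 0, 0]}' | python3 -m jog | grep -E 'clock|pos|wrist'
python3 -c "
from rig import bot;s=bot.state();print(s['wrist_force'],s['torque'])"
```

```text
clock: 11.55
tcp_pos: [0.5202, 0.2016, 0.2686]
wrist_force: [-2.9, 0.2, 2.4]
[-2.91704909  0.23800645  2.36224325] [-0.20587356  0.33234341 -0.19679641]
```

```bash
echo '{"x":[0, 0, 0, 0, 0, 0, 0], "y":[0, 0, 0, 0, 0, 0, 0], "z":[0.0015, 0.003, 0.0045, 0.006, 0.0075, 0.009, 0.009], "drx":[0, 0, 0, 0, 0, 0, 0], "dry":[0, 0, 0, 0, 0, 0, 0], "drz":[0, 0, 0, 0, 0, 0, 0], "aperture":[0, 0, 0, 0, 0, 0, 0]}' | python3 -m jog | grep -E 'clock|pos|wrist|gap'
```

```text
clock: 12.25
tcp_pos: [0.5201, 0.2016, 0.2593]
wrist_force: [-3.1, -0.2, 1.2]
finger_gap: 0.175
```

```bash
echo '{"x":[0, 0, 0, 0, 0, 0, 0], "y":[0, 0, 0, 0, 0, 0, 0], "z":[0.0015, 0.003, 0.0045, 0.006, 0.0075, 0.009, 0.009], "drx":[0, 0, 0, 0, 0, 0, 0], "dry":[0, 0, 0, 0, 0, 0, 0], "drz":[0, 0, 0, 0, 0, 0, 0], "aperture":[0, 0, 0, 0, 0, 0, 0]}' | python3 -m jog | grep -E 'clock|pos|wrist|gap'
```

```text
clock: 12.95
tcp_pos: [0.5201, 0.2016, 0.2503]
wrist_force: [-3.2, 0.0, -0.3]
finger_gap: 0.175
```

```bash
echo '{"x":[0, 0, 0, 0, 0, 0, 0, 0, 0, 0], "y":[0, 0, 0, 0, 0, 0, 0, 0, 0, 0], "z":[0.0015, 0.003, 0.0045, 0.006, 0.0075, 0.009, 0.01, 0.011, 0.012, 0.012], "drx":[0, 0, 0, 0, 0, 0, 0, 0, 0, 0], "dry":[0, 0, 0, 0, 0, 0, 0, 0, 0, 0], "drz":[0, 0, 0, 0, 0, 0, 0, 0, 0, 0], "aperture":[0, 0, 0, 0, 0, 0, 0, 0, 0, 0]}' | python3 -m jog | grep -E 'clock|pos|wrist|gap'
```

```text
clock: 13.95
tcp_pos: [0.5202, 0.2016, 0.2386]
wrist_force: [-4.1, 0.9, -1.1]
finger_gap: 0.174
```

```bash
echo '{"x":[0, 0, 0, 0], "y":[0, 0, 0, 0], "z":[0.001, 0.002, 0.003, 0.003], "drx":[0, 0, 0, 0], "dry":[0, 0, 0, 0], "drz":[0, 0, 0, 0], "aperture":[0, 0, 0, 0]}' | python3 -m jog | grep -E 'clock|pos|wrist|gap'
```

```text
clock: 14.35
tcp_pos: [0.5202, 0.2016, 0.2355]
wrist_force: [-2.6, 0.3, -1.0]
finger_gap: 0.177
```

```bash
echo '{"x":[0, 0, 0, 0], "y":[0, 0, 0, 0], "z":[0.001, 0.002, 0.003, 0.003], "drx":[0, 0, 0, 0], "dry":[0, 0, 0, 0], "drz":[0, 0, 0, 0], "aperture":[0, 0, 0, 0]}' | python3 -m jog | grep -E 'clock|pos|wrist|gap'
```

```text
clock: 14.75
tcp_pos: [0.5202, 0.2016, 0.2326]
wrist_force: [-3.6, 0.5, -2.2]
finger_gap: 0.174
```

```bash
echo '{"x":[0, 0, 0], "y":[0, 0, 0], "z":[0.001, 0.002, 0.002], "drx":[0, 0, 0], "dry":[0, 0, 0], "drz":[0, 0, 0], "aperture":[0, 0, 0]}' | python3 -m jog | grep -E 'clock|pos|wrist|gap'
```

```text
clock: 15.05
tcp_pos: [0.5202, 0.2016, 0.2305]
wrist_force: [-3.3, 1.1, -2.1]
finger_gap: 0.173
```

```bash
echo '{"x":[0, 0, 0], "y":[0, 0, 0], "z":[0.001, 0.002, 0.002], "drx":[0, 0, 0], "dry":[0, 0, 0], "drz":[0, 0, 0], "aperture":[0, 0, 0]}' | python3 -m jog | grep -E 'clock|pos|wrist|gap'
```

```text
clock: 15.35
tcp_pos: [0.5204, 0.2016, 0.2287]
wrist_force: [0.1, 0.1, -2.1]
finger_gap: 0.167
```

```bash
echo '{"x":[0, 0, 0], "y":[0, 0, 0], "z":[0.001, 0.0015, 0.0015], "drx":[0, 0, 0], "dry":[0, 0, 0], "drz":[0, 0, 0], "aperture":[0, 0, 0]}' | python3 -m jog | grep -E 'clock|pos|wrist|gap'
```

```text
clock: 15.65
tcp_pos: [0.5203, 0.2016, 0.2272]
wrist_force: [0.1, -0.2, -1.0]
finger_gap: 0.176
```

The sideways push vanished, so the keeper has snapped shut. Now the last millimetres to the bed.

```bash
echo '{"x":[0, 0, 0], "y":[0, 0, 0], "z":[0.0005, 0.001, 0.001], "drx":[0, 0, 0], "dry":[0, 0, 0], "drz":[0, 0, 0], "aperture":[0, 0, 0]}' | python3 -m jog | grep -E 'clock|pos|wrist|gap'
```

```text
clock: 15.95
tcp_pos: [0.5203, 0.2016, 0.2263]
wrist_force: [-1.0, 0.5, -1.3]
finger_gap: 0.177
```

```bash
echo '{"x":[0, 0, 0], "y":[0, 0, 0], "z":[0.0005, 0.001, 0.001], "drx":[0, 0, 0], "dry":[0, 0, 0], "drz":[0, 0, 0], "aperture":[0, 0, 0]}' | python3 -m jog | grep -E 'clock|pos|wrist|gap'
```

```text
clock: 16.25
tcp_pos: [0.5204, 0.2016, 0.2259]
wrist_force: [-0.9, -1.0, 4.9]
finger_gap: 0.174
```

```bash
echo '{"x":[0, 0, 0], "y":[0, 0, 0], "z":[0.0005, 0.0005, 0.0005], "drx":[0, 0, 0], "dry":[0, 0, 0], "drz":[0, 0, 0], "aperture":[0, 0, 0]}' | python3 -m jog | grep -E 'clock|pos|wrist|gap'; for i in 1 2 3; do echo '{"x":[0], "y":[0], "z":[0.0], "drx":[0], "dry":[0], "drz":[0], "aperture":[0]}' | python3 -m jog|grep wrist; done
```

```text
clock: 16.55
tcp_pos: [0.5205, 0.2015, 0.2257]
wrist_force: [-2.4, -1.3, 7.8]
finger_gap: 0.174
wrist_force: [-1.3, -0.8, 7.5]
wrist_force: [-1.4, -1.8, 7.7]
wrist_force: [-1.6, -1.5, 6.8]
```

```bash
echo '{"x":[0, 0, 0], "y":[0, 0, 0], "z":[0.0003, 0.0003, 0.0003], "drx":[0, 0, 0], "dry":[0, 0, 0], "drz":[0, 0, 0], "aperture":[0, 0, 0]}' | python3 -m jog | grep -E 'clock|pos|wrist|gap'; for i in 1 2 3; do echo '{"x":[0, 0], "y":[0, 0], "z":[0.0, 0], "drx":[0, 0], "dry":[0, 0], "drz":[0, 0], "aperture":[0, 0]}' | python3 -m jog|grep wrist; done
```

```text
clock: 17.15
tcp_pos: [0.5205, 0.2015, 0.2256]
wrist_force: [-2.5, -0.7, 8.1]
finger_gap: 0.172
wrist_force: [-1.7, -1.8, 9.2]
wrist_force: [-2.7, -1.3, 9.3]
wrist_force: [-2.0, -1.9, 8.3]
```

```bash
echo '{"x":[0, 0, 0, 0], "y":[0, 0, 0, 0], "z":[0.0001, 0.0001, 0.0001, 0.0001], "drx":[0, 0, 0, 0], "dry":[0, 0, 0, 0], "drz":[0, 0, 0, 0], "aperture":[0, 0, 0, 0]}' | python3 -m jog | grep -E 'wrist|gap'; echo '{"x":[0, 0, 0, 0, 0], "y":[0, 0, 0, 0, 0], "z":[-0.0005, -0.001, -0.0016, -0.0016, -0.0016], "drx":[0, 0, 0, 0, 0], "dry":[0, 0, 0, 0, 0], "drz":[0, 0, 0, 0, 0], "aperture":[0, 0, 0, 0, 0]}' | python3 -m jog | grep -E 'clock|pos|wrist|gap'
```

```text
wrist_force: [-2.5, -2.0, 8.8]
finger_gap: 0.174
clock: 18.65
tcp_pos: [0.5203, 0.2016, 0.226]
wrist_force: [-0.8, -1.3, 2.6]
finger_gap: 0.176
```

```bash
echo '{"x":[0, 0], "y":[0, 0], "z":[-0.0005, -0.0005], "drx":[0, 0], "dry":[0, 0], "drz":[0, 0], "aperture":[0, 0]}' | python3 -m jog | grep -E 'wrist'; echo '{"x":[0, 0, 0], "y":[0, 0, 0], "z":[0, 0, 0], "drx":[0, 0, 0], "dry":[0, 0, 0], "drz":[0, 0, 0], "aperture":[0, 0, 0]}' | python3 -m jog 20 | grep -E 'wrist|force'; echo '{"x":[0, 0, 0, 0, 0, 0, 0, 0, 0, 0], "y":[0, 0, 0, 0, 0, 0, 0, 0, 0, 0], "z":[0, 0, 0, 0, 0, 0, 0, 0, 0, 0], "drx":[0, 0, 0, 0, 0, 0, 0, 0, 0, 0], "dry":[0, 0, 0, 0, 0, 0, 0, 0, 0, 0], "drz":[0, 0, 0, 0, 0, 0, 0, 0, 0, 0], "aperture":[0.22, 0.26, 0.3, 0.35, 0.4, 0.45, 0.5, 0.5, 0.5, 0.5]}' | python3 -m jog
python3 - <<'E'
from rig import vision;import cv2
cv2.imwrite('pics/s7.png',vision.read_camera('side'))
E
```

```text
wrist_force: [0.1, -0.0, -0.7]
wrist_force: [0.5, 0.4, -1.7]
gripper_force: 88.1
clock: 20.15
tcp_pos: [0.5203, 0.2016, 0.2265]
tcp_rot: [[0.0, 1.0, 0.0], [1.0, -0.0, 0.0], [0.0, 0.0, -1.0]]
wrist_force: [0.9, 0.4, -0.4]
finger_gap: 0.498
gripper_force: 0.0
```

```bash
echo '{"x":[0, 0, 0, 0, 0, 0, 0, 0, 0, 0, 0, 0, 0, 0, 0, 0, 0, 0, 0, 0], "y":[0, 0, 0, 0, 0, 0, 0, 0, 0, 0, -0.03, -0.06, -0.08, -0.08, -0.08, -0.08, -0.08, -0.08, -0.08, -0.08], "z":[-0.005, -0.015, -0.03, -0.045, -0.06, -0.08, -0.1, -0.12, -0.14, -0.15, -0.17, -0.18, -0.18, -0.18, -0.18, -0.18, -0.18, -0.18, -0.18, -0.18], "drx":[0, 0, 0, 0, 0, 0, 0, 0, 0, 0, 0, 0, 0, 0, 0, 0, 0, 0, 0, 0], "dry":[0, 0, 0, 0, 0, 0, 0, 0, 0, 0, 0, 0, 0, 0, 0, 0, 0, 0, 0, 0], "drz":[0, 0, 0, 0, 0, 0, 0, 0, 0, 0, 0, 0, 0, 0, 0, 0, 0, 0, 0, 0], "aperture":[0.5, 0.5, 0.5, 0.5, 0.5, 0.5, 0.5, 0.5, 0.5, 0.5, 0.5, 0.5, 0.5, 0.5, 0.5, 0.5, 0.5, 0.5, 0.5, 0.5]}' | python3 -m jog
python3 - <<'E'
from h import *
np.set_printoptions(precision=4,suppress=True)
c=vision.get_calibration('side');f=[]
def wood(im):
    h=cv2.cvtColor(im,cv2.COLOR_BGR2HSV);return (h[...,0]>8)&(h[...,0]<30)&(h[...,1]>70)
for i in range(6):
    im=vision.read_camera('side');f.append(im);vision.read_camera('top')
cv2.imwrite('pics/s8.png',f[-1])
r=slice(100,215),slice(245,300)
print('frame diffs',[int((cv2.absdiff(a,b)[r].max(2)>40).sum()) for a,b in zip(f,f[1:])])
# ring columns by row beneath the hook, bar seen edge-on
for y in(118,124,130,136,142,148,154,160,166,172,178,184): 
    w=np.flatnonzero(wood(f[-1])[y,245:300])+245;print(y,w.min() if len(w) else None,w.max() if len(w) else None,len(w))
R=proj(c,[.5205,.1355,.261+.018]),proj(c,[.5205,.1355,.261]),proj(c,[.5205,.1355,.261-.202]);print('expected top,inner,bottom',R)
for n,g in(('top',vision.read_camera('top')),('side',f[-1])):
    h=cv2.cvtColor(g,cv2.COLOR_BGR2HSV);m=((h[...,0]<6)|(h[...,0]>174))&(h[...,1]>150)&(h[...,2]>90);v,u=np.nonzero(m[100:240,150:300]);print(n,'red',len(u),(u+150).min(initial=999),(u+150).max(initial=0),(v+100).min(initial=999),(v+100).max(initial=0))
print(proj(c,[.511,.1355,.308]),proj(c,[.5385,.1355,.308]),bot.state()['clock'])
E
```

```text
clock: 22.2
tcp_pos: [0.4405, 0.2016, 0.4064]
tcp_rot: [[0.001, 1.0, -0.0], [1.0, -0.001, -0.0], [-0.0, -0.0, -1.0]]
wrist_force: [-0.4, 0.3, -0.3]
finger_gap: 0.502
gripper_force: 0.0
frame diffs [0, 0, 0, 0, 0]
118 298 299 2
124 298 299 2
130 298 299 2
136 269 299 9
142 249 298 29
148 249 299 30
154 250 299 30
160 250 299 29
166 249 299 41
172 245 299 45
178 245 299 45
184 245 299 44
expected top,inner,bottom (array([272.3069, 134.0813]), array([272.3607, 139.3091]), array([272.9242, 194.0045]))
top red 46 164 170 199 207
side red 12 270 276 124 125
[269.2803 125.6407] [277.7767 125.3113] 22.85
```

The ring's top sits at row 135, where home predicts 134. The keeper is level above it at rows 124–125, and frame-to-frame there is no motion. One last stillness check, then I hand in.

```bash
echo '{"x":[0, 0, 0, 0, 0, 0, 0, 0, 0, 0, 0, 0, 0, 0, 0], "y":[0, 0, 0, 0, 0, 0, 0, 0, 0, 0, 0, 0, 0, 0, 0], "z":[0, 0, 0, 0, 0, 0, 0, 0, 0, 0, 0, 0, 0, 0, 0], "drx":[0, 0, 0, 0, 0, 0, 0, 0, 0, 0, 0, 0, 0, 0, 0], "dry":[0, 0, 0, 0, 0, 0, 0, 0, 0, 0, 0, 0, 0, 0, 0], "drz":[0, 0, 0, 0, 0, 0, 0, 0, 0, 0, 0, 0, 0, 0, 0], "aperture":[0.5, 0.5, 0.5, 0.5, 0.5, 0.5, 0.5, 0.5, 0.5, 0.5, 0.5, 0.5, 0.5, 0.5, 0.5]}' | python3 -m jog | head -1
python3 - <<'E'
from h import *
a=cv2.imread('pics/s8.png');b=vision.read_camera('side');d=cv2.absdiff(a,b)[100:215,245:300].max(2)
n=[int((d>t).sum()) for t in(15,25,40)];print(n)
t=cv2.absdiff(cv2.imread('pics/top0.png'),vision.read_camera('top')).max(2)
print('tin,jar change',int((t[232:256,233:257]>40).sum()),int((t[220:242,365:388]>40).sum()),'bottle',int((t[197:215,238:254]>40).sum()))
if n[2]==0:print(bot.close_job())
E
```

```text
clock: 24.35
[0, 0, 0]
tin,jar change 0 0 bottle 0
the job is handed in; nothing more can be done
None
```

The ash ring hangs still on the hook with its key on top and the keeper snapped shut over it, proved home at about 10 N on the hook; the bottle, jar and tin did not move, and the job was handed in at about 24 s.

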